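# Switch the hold-down air to the loaded nest

## Task

One slide knob of the three-station valve bank has been left pulled out; push it fully home first, then pull the knob below the nest that holds the white open-box housing fully out, so that its detent keeps it there. Never have two knobs out at once, do not pull the knob below the flat cover, and leave the housing, the cover and everything else on the bench where they are.

Things in the scene. Friction and masses are not known exactly. Their poses are not given: they have to be found in the camera images.
- station_a: one of three like valve stations, 115 mm apart, order varies. Grey block 96 wide (y), 115 deep (x), 128 high; black nest plate on top, 104 wide, 147 long, surface 144 above the origin, overhanging the front by 32, lips 162 high. Origin: foot of the block in its front face, 15 above the table. x points back into the block, z up; knobs come out along -x
- knob_a_head (a point): middle of the head of this station's slide knob, on its axis; moves with it. Black cylinder, 36 diameter, 32 long along the station's x, on a 14 rod, axis 85 above the station's origin. At home this point is 46 in front of the front face; the nest plate, 45 above the axis, reaches 32 in front, so a vertical tool cannot get there: lean it back towards the robot
- knob_a (a joint): how far this station's knob stands out, in m: 0 fully home on its stop, 0.050 fully out on its stop. About 3 N of drag; at about 35 mm a detent resists with about 8 N, past 43 mm it snaps over and holds the knob out; short of that it does not stay out. Pushing in from the detent takes about 8 N; elsewhere it stays where it is left
- station_b: another such valve station, the same in all respects as station_a
- knob_b_head (a point): middle of the head of the slide knob of station_b, as for station_a
- knob_b (a joint): the same for the knob of station_b
- station_c: another such valve station, the same in all respects as station_a
- knob_c_head (a point): middle of the head of the slide knob of station_c, as for station_a
- knob_c (a joint): the same for the knob of station_c
- housing: white plastic housing, an open box 110 long, 86 wide, 55 high with inner walls, standing loose in the nest of one station. Origin: centre of its underside, about 38 behind the plane of that station's front face
- cover: flat white ribbed cover plate, 110 by 86, 14 high, lying loose in the nest of another station; not a housing. Origin: centre of its underside
- tape_roll: roll of cream tape, 90 diameter, 22 high, lying flat; bystander. Origin: centre of its underside
- tape_roll_2: roll of black tape, 110 diameter, 30 high, lying flat; bystander. Origin: centre of its underside
- screwdriver: screwdriver 190 long, lying; bystander. Origin: middle of the tool
- heatsink: finned aluminium plate 90 by 50, 18 high; bystander. Origin: centre of its underside
- heatsink_2: a second such finned plate; bystander. Origin: centre of its underside
- parts_tray: black divided tray 220 by 160, 60 high; bystander. Origin: centre of its underside
- spare_housing: another white housing, 110 by 86, 55 high, standing on the table, not in a nest; bystander. Origin: centre of its underside

How it is judged:
By the outcome, as a careful person would: the job done as asked, in the order asked, and still so for the second after the job is handed in, with the robot touching nothing.
It also fails if it takes over 51 s, if anything falls off the work surface, if the arm or the gripper's body presses on something with over 40 N, if the wrist force passes 120 N, or if a joint passes its speed limit or range.

## Robot

A 6-joint arm with a two-finger parallel gripper is mounted at the origin on the work surface. World frame = base frame: x ahead of the robot, y to its left, z up, the work surface at z = 0. Lengths are in mm, angles in rad, forces in N, time in s.
With the tool pointing down it reaches from about 300 to 825 mm from the base axis. Payload 5.4 kg.
Tool frame: the origin (TCP) lies midway between the tips of the shut fingers; the grasp point (between the pads) lies 19 mm behind it; x points along the fingers, y is the direction in which the jaws open and shut, and the axes are right-handed (so a half turn about x gives the same grasp; the last joint's range is limited). The gripper opens to 92 mm and grips with 3 to 60 N. Pads are 20 mm wide; open, the fingers measure 128 mm over their backs; the gripper's body (75 mm by 189 mm) begins 69 mm behind the grasp point.
Start: joints at [-1.482, 0.158, 1.597, -0, 1.386, -0.21], TCP at [169.241, -549.512, 214.601] pointing down, gripper open.
Joint ranges: [-2.91, 2.91], [-0.94, 2.29], [0.18, 2.7], [-1.29, 4.43], [0.17, 2.64], [-3, 3]. Speed limits (rad/s): [2.57, 2.57, 3.14, 3.14, 3.14, 3.14].

## Interface

Orientations are given as a unit quaternion [x, y, z, w].
In Python, from rig import bot gives the robot as it stands.
- The arm moves only by the shell command python3 -m crank 'ROWS' [FORCE]. ROWS is JSON, a list of rows, each a list of 3 entries, a list of its own where there are three numbers: the turn, a rotation vector about the tool's x, y, z in rad, then the shift along the tool's x, y, z in mm, then the finger opening in mm, from 0 to 91.9. A call has exactly 5 rows; each row shifts and turns the commanded pose from where the row before left it, along the tool's axes as they then stand; what a row does not reach is not made up. A row lasts 1/12 s, in which the tool goes at most 41.7 mm and 7.16 degrees, less where a joint would pass 70% of its speed; a pose out of reach is approached as far as the arm can. A call is refused whole if a number of a shift passes 41.7 or a number of a turn 0.125, either way. A call with a gripper value outside its range is refused whole. The fingers move at their own pace and stop on an object; FORCE is the grip in N (left out, the last holds). Time passes only in rows, so rows that do not move let the fingers close, or fill a call up. It gives the time, the measured TCP pose, the force and the opening at its end, in the units of the state.
- bot.sense(): the state, without advancing time (a new reading comes with each control period).
- bot.capture(name): name is "side" or "top"; returns a dict with "img" (400x640x3 uint8, blue, green, red), "range_z" (400x640 float32, mm along the optical axis (not along the pixel's ray), 0 where there is no reading), "intrinsics" (3x3 intrinsics, pixels), "view" (4x4, takes a point from world to camera coordinates). Camera axes: x right, y down, z forward; pixel columns grow to the right and rows downward; lengths in mm; the calibration is good to about 2 mm. A picture is of the moment at which its call begins.
- bot.finish_job(): hands the job in, once; it reports no verdict.
The state is a dict: "t": time; "qpos": joint angles; "joint_velocities": joint speeds; "joint_torque": joint torques, N m; "ee_pos": TCP position; "eef_rot": TCP orientation; "force": force on the tool from outside, world axes, zero at the start; "ft_torque": the same for the moment, N m; "gripper_width": finger opening in mm.
Only numpy, scipy, OpenCV 4.12 (cv2) and the standard library are available. Lean on these libraries where they do the work, as an engineer would, in place of code of your own. Each camera call takes 0.05 s, during which the arm holds its last target.

## Working session

There is one attempt and no reset: what is moved stays moved. The work goes in short steps, Python scripts to look and compute and a shell command to move; the robot and the scene stay as the last step left them, time stands still between calls to the robot, and variables do not carry over. Pictures are saved under pics/ and viewed, and the job is handed in when it is done.

```bash
mkdir -p pics; ls; python3 - <<'E'
from rig import bot
import cv2,numpy as np
s=bot.sense()
for k,v in s.items(): print(k,np.round(v,3))
for n in("side","top"):
    d=bot.capture(n); cv2.imwrite(f"pics/{n}0.png",d["img"]); np.savez(f"{n}0.npz",**d)
    print(n,np.round(d["intrinsics"],1).tolist(),np.round(d["view"],3).tolist())
E
```

```text
pics
t 0.0
qpos [-1.482  0.159  1.598 -0.     1.386 -0.21 ]
joint_velocities [ 0.001  0.    -0.001 -0.    -0.    -0.001]
joint_torque [-0.0000e+00 -3.8557e+01 -3.2211e+01  7.0000e-02  3.8000e-02 -0.0000e+00]
ee_pos [ 169.197 -548.901  213.611]
eef_rot [ 0.699  0.106 -0.699  0.105]
force [-0.136  0.254  0.467]
ft_torque [-0.044 -0.007 -0.027]
gripper_width 91.86
side [[398.3, 0.0, 319.0], [0.0, 398.3, 205.2], [0.0, 0.0, 1.0]] [[-0.926, -0.376, -0.014, 442.992], [-0.266, 0.68, -0.684, 208.003], [0.267, -0.63, -0.73, 1227.494], [0.0, 0.0, 0.0, 1.0]]
top [[499.0, 0.0, 317.9], [0.0, 499.0, 201.6], [0.0, 0.0, 1.0]] [[-0.018, -1.0, -0.025, 22.201], [-0.983, 0.022, -0.18, 514.882], [0.18, 0.021, -0.983, 1448.927], [0.0, 0.0, 0.0, 1.0]]
```

View pics/side0.png

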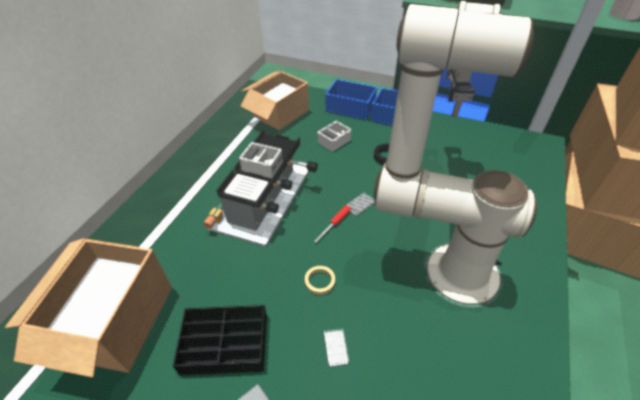

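View pics/top0.png

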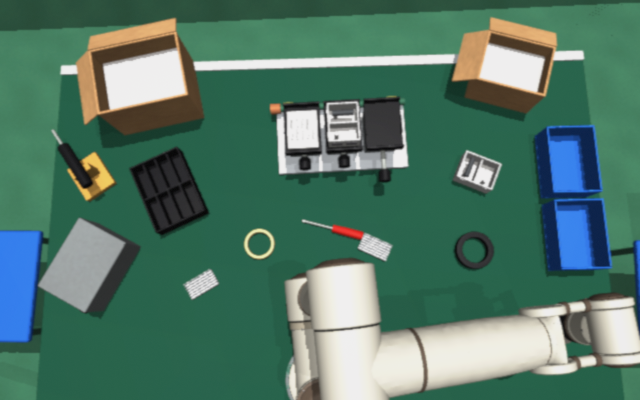

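The top view shows the cover on the left station (303,130), the housing in the middle (343,122), and an empty nest on the right with its knob pulled out (384,175). Next I'll measure them.

```bash
cat > h.py <<'E'
import numpy as np,cv2
def load(n): return dict(np.load(f"{n}.npz"))
def pts(d):
    K,V,z=d["intrinsics"],d["view"],d["range_z"].astype(float)
    v,u=np.mgrid[:400,:640]
    P=np.stack([(u-K[0,2])/K[0,0]*z,(v-K[1,2])/K[1,1]*z,z],-1)
    W=(P-V[:3,3])@V[:3,:3]; W[z<=0]=np.nan
    return W
E
python3 - <<'E'
from h import *
t=load("top0");s=load("side0")
cv2.imwrite("pics/topz.png",cv2.resize(t["img"][85:195,260:420],None,fx=5,fy=5,interpolation=cv2.INTER_CUBIC))
cv2.imwrite("pics/sidez.png",cv2.resize(s["img"][125:245,195:325],None,fx=5,fy=5,interpolation=cv2.INTER_CUBIC))
W=pts(t);g=t["img"].max(2)
for v in range(150,186,3):
  print(v,[tuple(np.round(W[v,u]).tolist()) for u in (303,305,343,345,383,385)])
E
```

```text
150 [(638.0, 48.0, 179.0), (638.0, 42.0, 179.0), (638.0, -64.0, 169.0), (638.0, -70.0, 167.0), (653.0, -183.0, 108.0), (676.0, -198.0, 27.0)]
153 [(635.0, 49.0, 158.0), (634.0, 43.0, 161.0), (648.0, -66.0, 105.0), (648.0, -72.0, 102.0), (644.0, -182.0, 108.0), (669.0, -199.0, 18.0)]
156 [(640.0, 51.0, 109.0), (641.0, 46.0, 105.0), (635.0, -65.0, 116.0), (634.0, -71.0, 119.0), (635.0, -182.0, 108.0), (660.0, -199.0, 14.0)]
159 [(629.0, 51.0, 118.0), (629.0, 45.0, 117.0), (626.0, -65.0, 116.0), (626.0, -71.0, 116.0), (627.0, -182.0, 103.0), (625.0, -187.0, 109.0)]
162 [(621.0, 51.0, 115.0), (619.0, 45.0, 119.0), (616.0, -65.0, 120.0), (617.0, -70.0, 118.0), (617.0, -181.0, 106.0), (618.0, -188.0, 102.0)]
165 [(612.0, 51.0, 114.0), (611.0, 45.0, 118.0), (608.0, -64.0, 118.0), (608.0, -70.0, 119.0), (609.0, -181.0, 105.0), (609.0, -187.0, 102.0)]
168 [(604.0, 52.0, 108.0), (603.0, 46.0, 113.0), (624.0, -67.0, 17.0), (626.0, -74.0, 11.0), (598.0, -180.0, 111.0), (599.0, -186.0, 105.0)]
171 [(619.0, 57.0, 15.0), (617.0, 50.0, 19.0), (619.0, -68.0, 2.0), (618.0, -74.0, 5.0), (587.0, -179.0, 120.0), (587.0, -184.0, 120.0)]
174 [(612.0, 57.0, 3.0), (nan, nan, nan), (610.0, -67.0, -1.0), (610.0, -74.0, -1.0), (580.0, -179.0, 111.0), (578.0, -184.0, 120.0)]
177 [(603.0, 58.0, 0.0), (602.0, 51.0, 2.0), (600.0, -67.0, -2.0), (600.0, -73.0, 1.0), (569.0, -178.0, 122.0), (569.0, -184.0, 120.0)]
180 [(593.0, 58.0, 2.0), (592.0, 51.0, 4.0), (590.0, -67.0, 1.0), (590.0, -73.0, 1.0), (561.0, -178.0, 118.0), (562.0, -184.0, 114.0)]
183 [(584.0, 58.0, -2.0), (584.0, 52.0, -2.0), (581.0, -67.0, -3.0), (580.0, -73.0, 3.0), (578.0, -191.0, 0.0), (577.0, -197.0, 1.0)]
```

```bash
python3 - <<'E'
from h import *
for n in("top0","side0"):
    d=load(n);W=pts(d);dark=d["img"].max(2)<60
    for lo,hi,nm in((132,160,"plate"),(160,172,"lips"),(104,126,"knobtop")):
        m=(dark&(W[...,2]>lo)&(W[...,2]<hi)&(W[...,0]>400)&(W[...,0]<950)&(abs(W[...,1])<250)).astype(np.uint8)
        k,l,st,c=cv2.connectedComponentsWithStats(m)
        for i in range(1,k):
            if st[i,4]>12:
                p=W[l==i]; print(n,nm,st[i],np.round(np.percentile(p,[2,50,98],axis=0)).tolist())
E
```

```text
top0 plate [363 100  38  38 693] [[685.0, -225.0, 153.0], [739.0, -183.0, 158.0], [783.0, -128.0, 160.0]]
top0 plate [305 105  10   4  21] [[768.0, 16.0, 154.0], [772.0, 27.0, 158.0], [778.0, 41.0, 159.0]]
top0 plate [290 106  13   4  30] [[766.0, 50.0, 153.0], [772.0, 69.0, 158.0], [776.0, 84.0, 160.0]]
top0 plate [365 135   3  11  17] [[655.0, -133.0, 148.0], [672.0, -130.0, 157.0], [683.0, -128.0, 160.0]]
top0 plate [366 148  28   3  37] [[639.0, -205.0, 145.0], [642.0, -166.0, 153.0], [644.0, -132.0, 160.0]]
top0 plate [334 151  24   2  28] [[636.0, -103.0, 145.0], [638.0, -69.0, 152.0], [640.0, -40.0, 158.0]]
top0 plate [297 153  18   2  25] [[633.0, 19.0, 145.0], [635.0, 38.0, 155.0], [636.0, 64.0, 160.0]]
top0 lips [364  98  35  11  93] [[768.0, -223.0, 160.0], [782.0, -176.0, 164.0], [786.0, -128.0, 172.0]]
top0 lips [284 103  35   9  95] [[764.0, 6.0, 160.0], [774.0, 52.0, 164.0], [778.0, 101.0, 172.0]]
top0 lips [383 105  18  31 118] [[681.0, -227.0, 160.0], [724.0, -208.0, 162.0], [766.0, -184.0, 167.0]]
top0 lips [364 108  22  21 145] [[703.0, -183.0, 160.0], [728.0, -151
[... 1833 characters left out ...]
22] [[692.0, -231.0, 160.0], [717.0, -227.0, 163.0], [738.0, -222.0, 167.0]]
side0 lips [257 140  42  65 140] [[635.0, -215.0, 160.0], [641.0, -46.0, 166.0], [648.0, 101.0, 172.0]]
side0 lips [218 172  16  22  60] [[775.0, 8.0, 160.0], [778.0, 53.0, 166.0], [781.0, 101.0, 171.0]]
side0 lips [249 174  10   3  13] [[695.0, -13.0, 160.0], [713.0, -11.0, 163.0], [726.0, -8.0, 167.0]]
side0 knobtop [308 164   9   6  28] [[564.0, -188.0, 105.0], [572.0, -171.0, 110.0], [588.0, -165.0, 116.0]]
side0 knobtop [281 180  10   8  40] [[610.0, -70.0, 105.0], [626.0, -57.0, 111.0], [637.0, -48.0, 117.0]]
side0 knobtop [266 202  12   9  52] [[606.0, 42.0, 105.0], [622.0, 58.0, 112.0], [634.0, 67.0, 118.0]]
```

Right knob: head about (578,-182,100), fully out. Its height and size match the description. The bank is yawed about 0.035 rad. Next is a helper that works out move distances.

```bash
cat >> h.py <<'E'
from scipy.spatial.transform import Rotation as R
def tgt_R(lean,yaw,flip=1):
    x=np.array([np.cos(lean)*np.cos(yaw),np.cos(lean)*np.sin(yaw),-np.sin(lean)])
    y=flip*np.array([-np.sin(yaw),np.cos(yaw),0]); return R.from_matrix(np.stack([x,y,np.cross(x,y)],1))
def plan(p0,R0,p1,R1,n):
    w=(R0.inv()*R1).as_rotvec()/n; Rk=R0; d=(np.array(p1)-p0)/n
    print("w/row",np.round(w,4))
    for k in range(n):
        print(k,np.round(Rk.inv().apply(d),1).tolist()); Rk=Rk*R.from_rotvec(w)
def left(p1,R1):
    from rig import bot
    s=bot.sense();R0=R.from_quat(s["eef_rot"]);p=np.array(s["ee_pos"])
    print("t",round(s["t"],2),"p",np.round(p,1),"F",np.round(s["force"],1),"g",round(s["gripper_width"],1),"q",np.round(s["qpos"],2))
    print("shift left(tool)",np.round(R0.inv().apply(np.array(p1)-p),1),"turn left",np.round((R0.inv()*R1).as_rotvec(),3))
E
python3 - <<'E'
from h import *
from rig import bot
s=bot.sense();R0=R.from_quat(s["eef_rot"]);print(np.round(R0.as_matrix(),2))
for f in(1,-1):
    R1=tgt_R(np.pi/4,.036,f);print(f,np.round((R0.inv()*R1).as_rotvec(),3))
    plan(np.array(s["ee_pos"]),R0,[480,-184,150],R1,15)
E
```

```text
[[-0.    0.29 -0.96]
 [ 0.   -0.96 -0.29]
 [-1.   -0.   -0.  ]]
1 [-2.675 -0.149  1.108]
w/row [-0.1784 -0.0099  0.0739]
0 [4.3, -17.1, -27.0]
1 [2.9, -12.3, -29.6]
2 [1.9, -7.1, -31.4]
3 [1.3, -1.5, -32.2]
4 [1.0, 4.2, -32.0]
5 [1.2, 9.7, -30.7]
6 [1.9, 14.9, -28.5]
7 [2.9, 19.5, -25.5]
8 [4.2, 23.5, -21.7]
9 [5.9, 26.6, -17.3]
10 [7.8, 28.7, -12.4]
11 [9.9, 29.8, -7.2]
12 [12.0, 29.8, -2.0]
13 [14.2, 28.8, 3.1]
14 [16.3, 26.7, 7.9]
-1 [0.248 0.781 0.105]
w/row [0.0166 0.052  0.007 ]
0 [4.3, -17.1, -27.0]
1 [5.6, -17.6, -26.4]
2 [6.8, -18.1, -25.8]
3 [8.0, -18.6, -25.1]
4 [9.1, -19.0, -24.4]
5 [10.3, -19.5, -23.5]
6 [11.3, -20.0, -22.6]
7 [12.3, -20.4, -21.7]
8 [13.3, -20.9, -20.7]
9 [14.2, -21.3, -19.6]
10 [15.0, -21.7, -18.5]
11 [15.8, -22.1, -17.3]
12 [16.5, -22.5, -16.1]
13 [17.2, -22.9, -14.9]
14 [17.8, -23.2, -13.6]
```

```bash
python3 -m crank '[[[0.017,0.052,0.007],[4,-17,-27],40],[[0.017,0.052,0.007],[6,-18,-26],20],[[0.017,0.052,0.007],[7,-18,-26],0],[[0.017,0.052,0.007],[8,-19,-25],0],[[0.017,0.052,0.007],[9,-19,-24],0]]' 20
python3 -m crank '[[[0.017,0.052,0.007],[10,-19,-24],0],[[0.017,0.052,0.007],[11,-20,-23],0],[[0.017,0.052,0.007],[12,-20,-22],0],[[0.017,0.052,0.007],[13,-21,-21],0],[[0.017,0.052,0.007],[14,-21,-20],0]]'
python3 - <<'E'
from h import *
left([480,-184,150],tgt_R(np.pi/4,.036,-1))
E
```

```text
t: 0.52
ee_pos: [273.0, -426.2, 192.3]
eef_rot: [0.79, 0.076, -0.604, 0.072]
force: [0.3, 0.7, 0.1]
gripper_width: 60.6
t: 0.93
ee_pos: [378.2, -305.7, 172.9]
eef_rot: [0.865, 0.045, -0.498, 0.039]
force: [-0.1, -0.5, -1.2]
gripper_width: 27.3
t 0.93 p [ 378.2 -305.7  172.9] F [-0.1 -0.5 -1.2] g 27.3 q [-1.29 -0.28  2.19  0.56  1.18 -0.05]
shift left(tool) [  75.6 -109.5  -89.4] turn left [0.078 0.258 0.032]
```

```bash
python3 -m crank '[[[0.016,0.052,0.006],[15,-22,-18],0],[[0.016,0.052,0.006],[15,-22,-18],0],[[0.016,0.052,0.006],[15,-22,-18],0],[[0.016,0.052,0.006],[15,-22,-17],0],[[0.016,0.052,0.006],[15,-22,-17],0]]'
python3 - <<'E'
from h import *
left([480,-184,150],tgt_R(np.pi/4,.036,-1))
E
```

```text
t: 1.35
ee_pos: [483.1, -186.5, 162.1]
eef_rot: [0.924, 0.017, -0.382, 0.006]
force: [1.1, -0.6, -0.6]
gripper_width: 0.6
t 1.35 p [ 483.1 -186.5  162.1] F [ 1.1 -0.6 -0.6] g 0.6 q [-1.04 -0.4   2.41  0.9   0.92  0.01]
shift left(tool) [ 6.4 -2.6 10.7] turn left [-0.002 -0.001  0.001]
```

```bash
python3 - <<'E'
from h import *
left([535,-183.5,93],tgt_R(np.pi/4,.036,-1))
E
```

```text
t 1.35 p [ 483.1 -186.5  162.1] F [ 1.1 -0.6 -0.6] g 0.6 q [-1.04 -0.4   2.41  0.9   0.92  0.01]
shift left(tool) [85.6 -1.  12.2] turn left [-0.002 -0.001  0.001]
```

```bash
python3 -m crank '[[[0,0,0],[20,0,3],0],[[0,0,0],[20,0,3],0],[[0,0,0],[20,-1,3],0],[[0,0,0],[18,0,2],0],[[0,0,0],[7,0,1],0]]'
python3 - <<'E'
from h import *
from rig import bot
for n in("side","top"):
    d=bot.capture(n); np.savez(n+"1.npz",**d)
    a=d["img"][85:205,260:420] if n=="top" else d["img"][125:245,195:355]
    cv2.imwrite(f"pics/{n}1.png",cv2.resize(a,None,fx=5,fy=5,interpolation=cv2.INTER_CUBIC))
left([535,-183.5,93],tgt_R(np.pi/4,.036,-1))
E
```

```text
t: 1.77
ee_pos: [534.1, -183.3, 91.4]
eef_rot: [0.923, 0.018, -0.384, 0.005]
force: [-0.4, 0.5, -0.7]
gripper_width: 0.5
t 1.87 p [ 533.9 -183.5   92.1] F [0.3 0.1 0.7] g 0.4 q [-0.9  -0.09  2.33  1.09  0.7  -0.17]
shift left(tool) [ 0.2  0.1 -1.4] turn left [-0.002  0.003  0.005]
```

View pics/side1.png

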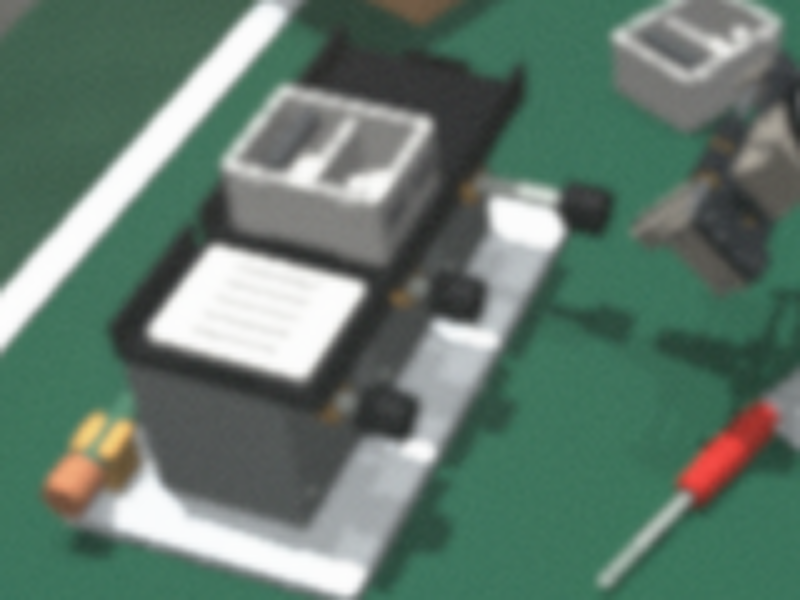

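View pics/top1.png

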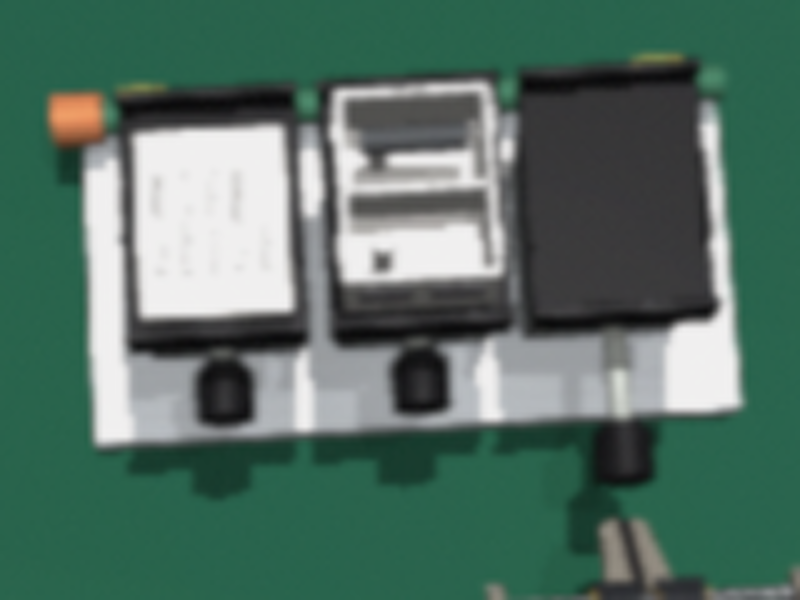

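The top view shows the shut fingers (625,545 in the crop) in line with the pulled-out head (623,455). Side view agrees, so I start the push.

```bash
python3 -m crank '[[[0,0,0],[6,0,-6],0],[[0,0,0],[6,0,-6],0],[[0,0,0],[6,0,-6],0],[[0,0,0],[6,0,-6],0],[[0,0,0],[6,0,-6],0]]' 20
python3 -m crank '[[[0,0,0],[3,0,-3],0],[[0,0,0],[3,0,-3],0],[[0,0,0],[2,0,-2],0],[[0,0,0],[2,0,-2],0],[[0,0,0],[2,0,-2],0]]'
python3 - <<'E'
from h import *
left([604,-181,93],tgt_R(np.pi/4,.036,-1))
E
```

```text
t: 2.28
ee_pos: [577.6, -183.9, 94.7]
eef_rot: [0.924, 0.017, -0.383, 0.007]
force: [-4.2, 0.9, 2.0]
gripper_width: 0.7
t: 2.7
ee_pos: [594.1, -183.1, 94.4]
eef_rot: [0.924, 0.017, -0.383, 0.007]
force: [-3.6, -2.1, 2.5]
gripper_width: 0.8
t 2.7 p [ 594.1 -183.1   94.4] F [-3.6 -2.1  2.5] g 0.8 q [-0.78  0.05  2.19  1.12  0.61 -0.11]
shift left(tool) [ 8.1 -1.8 -6.1] turn left [-0.     0.     0.001]
```

```bash
python3 -m crank '[[[0,0,0],[2,-1,-1],0],[[0,0,0],[1,0,-1],0],[[0,0,0],[1,0,-1],0],[[0,0,0],[1,0,-1],0],[[0,0,0],[1,0,-1],0]]'
python3 -m crank '[[[0,0,0],[0.7,0,-0.7],0],[[0,0,0],[0.7,0,-0.7],0],[[0,0,0],[0.7,0,-0.7],0],[[0,0,0],[0,0,0],0],[[0,0,0],[0,0,0],0]]'
```

```text
t: 3.12
ee_pos: [601.4, -181.4, 93.2]
eef_rot: [0.924, 0.017, -0.383, 0.006]
force: [-3.6, -2.8, 0.6]
gripper_width: 0.5
t: 3.53
ee_pos: [604.3, -181.0, 93.1]
eef_rot: [0.924, 0.018, -0.383, 0.006]
force: [-1.0, -1.2, 0.5]
gripper_width: 0.4
```

```bash
python3 -m crank '[[[0,0,0],[0.7,0,-0.7],0],[[0,0,0],[0.7,0,-0.7],0],[[0,0,0],[0.7,0,-0.7],0],[[0,0,0],[0,0,0],0],[[0,0,0],[0,0,0],0]]'
python3 -m crank '[[[0,0,0],[0.7,0,-0.7],0],[[0,0,0],[0.7,0,-0.7],0],[[0,0,0],[0,0,0],0],[[0,0,0],[0,0,0],0],[[0,0,0],[0,0,0],0]]'
```

```text
t: 3.95
ee_pos: [606.3, -181.0, 92.6]
eef_rot: [0.923, 0.018, -0.384, 0.007]
force: [-18.2, 0.1, 9.5]
gripper_width: 0.4
t: 4.37
ee_pos: [607.0, -181.0, 92.2]
eef_rot: [0.923, 0.018, -0.384, 0.007]
force: [-43.9, -1.0, 24.7]
gripper_width: 0.5
```

Force rose from about 3 N to 18 N and then 44 N while the tool stopped, so the knob is on its stop. I'll retract, go across to the middle station and check.

```bash
python3 -m crank '[[[0,0,0],[-5,0,5],0],[[0,0,0],[-20,0,0],0],[[0,0,0],[-25,0,0],20],[[0,0,0],[-25,0,0],40],[[0,0,0],[-10,0,0],60]]'
python3 -m crank '[[[0,0,0],[0,-23,0],66],[[0,0,0],[0,-23,0],66],[[0,0,0],[0,-23,0],66],[[0,0,0],[0,-23,0],66],[[0,0,0],[0,-23,0],66]]'
python3 - <<'E'
from h import *
from rig import bot
for n in("side","top"):
    d=bot.capture(n); np.savez(n+"2.npz",**d)
    a=d["img"][85:205,260:420] if n=="top" else d["img"][125:245,195:355]
    cv2.imwrite(f"pics/{n}2.png",cv2.resize(a,None,fx=5,fy=5,interpolation=cv2.INTER_CUBIC))
    W=pts(d);dark=d["img"].max(2)<60
    m=(dark&(W[...,2]>104)&(W[...,2]<126)&(W[...,0]>530)&(W[...,0]<650)&(abs(W[...,1])<250)).astype(np.uint8)
    k,l,st,c=cv2.connectedComponentsWithStats(m)
    for i in range(1,k):
        if st[i,4]>12: print(n,st[i],np.round(np.percentile(W[l==i],[2,50,98],axis=0)).tolist())
left([636.5,-66.5,86.5],tgt_R(np.pi/4,.036,-1))
E
```

```text
t: 4.78
ee_pos: [545.2, -183.4, 151.6]
eef_rot: [0.924, 0.017, -0.382, 0.007]
force: [0.6, -0.4, 1.1]
gripper_width: 18.6
t: 5.2
ee_pos: [541.2, -67.0, 149.9]
eef_rot: [0.924, 0.018, -0.383, 0.006]
force: [-0.6, 0.5, -0.4]
gripper_width: 51.8
side [293 159  11   8  51] [[614.0, -186.0, 104.0], [628.0, -171.0, 111.0], [642.0, -163.0, 118.0]]
side [281 179  10   9  53] [[609.0, -74.0, 106.0], [626.0, -57.0, 113.0], [638.0, -48.0, 119.0]]
side [266 202  11  10  73] [[605.0, 40.0, 105.0], [620.0, 58.0, 112.0], [635.0, 67.0, 119.0]]
top [378 152  11  13 118] [[611.0, -194.0, 105.0], [626.0, -180.0, 115.0], [646.0, -166.0, 123.0]]
top [339 154  10  14 114] [[607.0, -79.0, 107.0], [621.0, -66.0, 115.0], [640.0, -53.0, 122.0]]
top [300 157  10  13 115] [[603.0, 34.0, 108.0], [617.0, 46.0, 115.0], [636.0, 60.0, 122.0]]
t 5.3 p [540.7 -64.7 149.1] F [ 0.1 -0.1 -0.1] g 59.9 q [-0.62 -0.37  2.42  0.86  0.61  0.31]
shift left(tool) [111.8   6.1 -23.6] turn left [0.002 0.002 0.007]
```

View pics/side2.png

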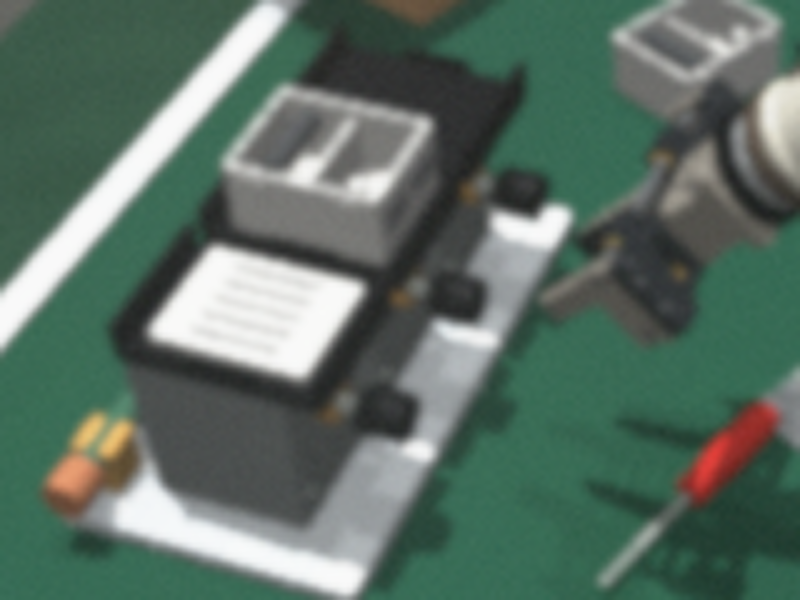

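View pics/top2.png

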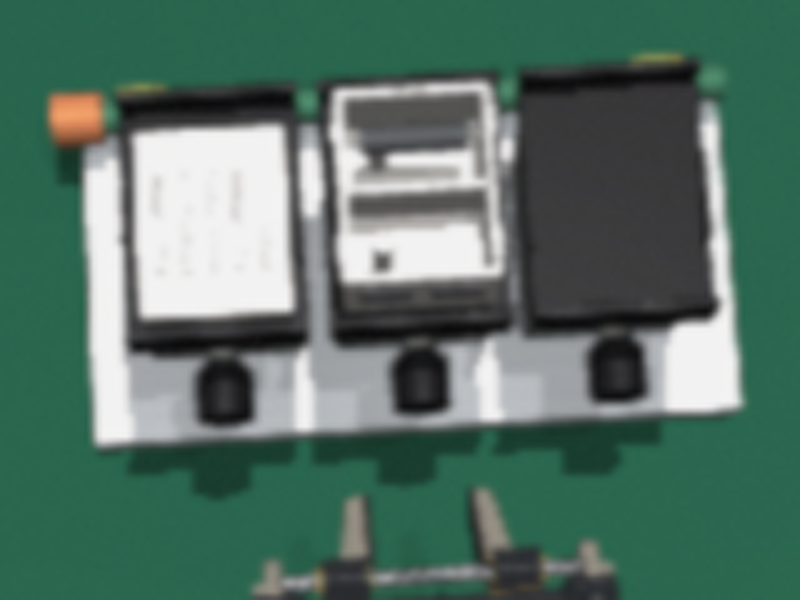

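All three knobs are home: the heads at (617,368), (420,380) and (222,390) in the top crop step evenly. The open fingers (355/485, 510) are centred on the middle knob. I advance and grip it.

```bash
python3 -m crank '[[[0,0,0],[15,3,-12],66],[[0,0,0],[25,3,-11],66],[[0,0,0],[25,0,-1],66],[[0,0,0],[25,0,0],66],[[0,0,0],[12,0,0],66]]' 45
python3 - <<'E'
from h import *
left([636.5,-66.5,86.5],tgt_R(np.pi/4,.036,-1))
E
```

```text
t: 5.72
ee_pos: [631.6, -71.5, 92.5]
eef_rot: [0.923, 0.018, -0.384, 0.006]
force: [-0.5, 0.8, -0.3]
gripper_width: 66.1
t 5.72 p [631.6 -71.5  92.5] F [-0.5  0.8 -0.3] g 66.1 q [-0.49  0.05  2.2   1.12  0.41  0.09]
shift left(tool) [ 7.9 -4.8  0.6] turn left [-0.001  0.003  0.003]
```

```bash
python3 -m crank '[[[0,0,0],[5,-3,0],66],[[0,0,0],[0,0,0],66],[[0,0,0],[0,0,0],66],[[0,0,0],[0,0,0],66],[[0,0,0],[0,0,0],66]]' 45
python3 - <<'E'
from h import *
left([636.5,-66.5,86.5],tgt_R(np.pi/4,.036,-1))
E
```

```text
t: 6.13
ee_pos: [634.2, -68.5, 92.3]
eef_rot: [0.924, 0.017, -0.382, 0.007]
force: [-0.5, 0.3, 0.1]
gripper_width: 66.2
t 6.13 p [634.2 -68.5  92.3] F [-0.5  0.3  0.1] g 66.2 q [-0.48  0.06  2.19  1.13  0.4   0.09]
shift left(tool) [ 5.8 -1.9  2.5] turn left [ 0.    -0.001  0.001]
```

```bash
python3 -m crank '[[[0,0,0],[5,-2,3],66],[[0,0,0],[0,0,0],50],[[0,0,0],[0,0,0],40],[[0,0,0],[0,0,0],20],[[0,0,0],[0,0,0],20]]' 45
python3 -m crank '[[[0,0,0],[0,0,0],20],[[0,0,0],[0,0,0],20],[[0,0,0],[0,0,0],20],[[0,0,0],[0,0,0],20],[[0,0,0],[0,0,0],20]]' 45
python3 - <<'E'
from h import *
left([636.5,-66.5,86.5],tgt_R(np.pi/4,.036,-1))
E
```

```text
t: 6.55
ee_pos: [635.6, -66.2, 86.1]
eef_rot: [0.924, 0.017, -0.383, 0.007]
force: [-1.1, 0.4, -0.3]
gripper_width: 41.2
t: 6.97
ee_pos: [635.7, -67.5, 86.1]
eef_rot: [0.924, 0.016, -0.383, 0.007]
force: [-2.9, -5.5, 2.0]
gripper_width: 35.1
t 6.97 p [635.7 -67.5  86.1] F [-2.9 -5.5  2. ] g 35.1 q [-0.48  0.08  2.19  1.16  0.38  0.06]
shift left(tool) [ 0.3 -1.  -0.9] turn left [-0.001  0.    -0.001]
```

Gripped at 35 mm opening (the head is 36 mm in diameter). Pulling now.

```bash
python3 -m crank '[[[0,0,0],[-4,0,4],20],[[0,0,0],[-4,0,4],20],[[0,0,0],[-4,0,4],20],[[0,0,0],[-4,0,4],20],[[0,0,0],[-4,0,4],20]]' 45
python3 -m crank '[[[0,0,0],[-3,0,3],20],[[0,0,0],[-3,0,3],20],[[0,0,0],[-3,0,3],20],[[0,0,0],[-3,0,3],20],[[0,0,0],[-3,0,3],20]]' 45
python3 - <<'E'
from h import *
left([586,-68.3,86.5],tgt_R(np.pi/4,.036,-1))
E
```

```text
t: 7.38
ee_pos: [607.3, -68.4, 86.1]
eef_rot: [0.924, 0.016, -0.383, 0.007]
force: [3.7, -5.7, -3.0]
gripper_width: 34.9
t: 7.8
ee_pos: [586.2, -69.1, 86.1]
eef_rot: [0.924, 0.016, -0.383, 0.007]
force: [5.5, -4.6, -4.6]
gripper_width: 35.4
t 7.8 p [586.2 -69.1  86.1] F [ 5.5 -4.6 -4.6] g 35.4 q [-0.54 -0.05  2.32  1.17  0.43  0.  ]
shift left(tool) [-0.5 -0.8 -0.1] turn left [-0.001  0.    -0.001]
```

```bash
python3 -m crank '[[[0,0,0],[-0.7,0,0.7],20],[[0,0,0],[-0.7,0,0.7],20],[[0,0,0],[-0.5,0,0.5],20],[[0,0,0],[0,0,0],20],[[0,0,0],[0,0,0],20]]' 45
python3 - <<'E'
from h import *
from rig import bot
for n in("side","top"):
    d=bot.capture(n)
    a=d["img"][85:205,260:420] if n=="top" else d["img"][125:245,195:355]
    cv2.imwrite(f"pics/{n}3.png",cv2.resize(a,None,fx=5,fy=5,interpolation=cv2.INTER_CUBIC))
left([586,-68.3,86.5],tgt_R(np.pi/4,.036,-1))
E
```

```text
t: 8.22
ee_pos: [585.3, -69.2, 86.7]
eef_rot: [0.924, 0.016, -0.382, 0.006]
force: [44.3, -2.4, -31.4]
gripper_width: 35.2
t 8.32 p [585.3 -69.2  86.7] F [ 44.3  -2.6 -31.3] g 35.2 q [-0.55 -0.06  2.32  1.17  0.44  0.  ]
shift left(tool) [ 0.7 -0.9 -0.4] turn left [-0.002 -0.001 -0.   ]
```

View pics/side3.png

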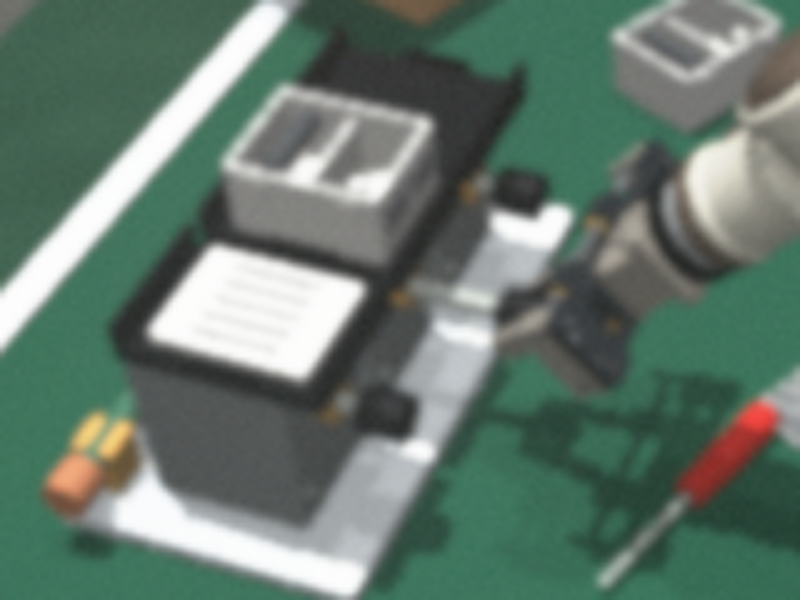

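The middle rod is exposed (455,295 in the crop), and the 44 N means it is on its out stop. I relieve the load, open and back off.

```bash
python3 -m crank '[[[0,0,0],[0.6,0,-0.6],36],[[0,0,0],[0,0,0],50],[[0,0,0],[0,0,0],66],[[0,0,0],[0,0,0],66],[[0,0,0],[0,0,0],66]]' 20
python3 -m crank '[[[0,0,0],[-5,0,0],66],[[0,0,0],[-15,0,0],66],[[0,0,0],[-25,0,0],66],[[0,0,0],[-30,0,0],66],[[0,0,0],[-30,0,0],66]]'
python3 -m crank '[[[0,0,0],[-15,0,0],66],[[0,0,0],[0,0,0],66],[[0,0,0],[0,0,0],66],[[0,0,0],[0,0,0],66],[[0,0,0],[0,0,0],66]]'
python3 - <<'E'
from h import *
from rig import bot
for n in("side","top"):
    d=bot.capture(n); np.savez(n+"4.npz",**d)
    a=d["img"][85:205,260:420] if n=="top" else d["img"][125:245,195:355]
    cv2.imwrite(f"pics/{n}4.png",cv2.resize(a,None,fx=5,fy=5,interpolation=cv2.INTER_CUBIC))
    W=pts(d);dark=d["img"].max(2)<60
    m=(dark&(W[...,2]>104)&(W[...,2]<126)&(W[...,0]>530)&(W[...,0]<650)&(abs(W[...,1])<250)).astype(np.uint8)
    k,l,st,c=cv2.connectedComponentsWithStats(m)
    for i in range(1,k):
        if st[i,4]>12: print(n,st[i],np.round(np.percentile(W[l==i],[2,50,98],axis=0)).tolist())
    d0=load(n+"0"); df=cv2.absdiff(d["img"],d0["img"]).max(2)
    print(n,"changed px in housing/cover nests", int((df[95:150,280:362]>40).sum()) if n=="top" else int((df[145:200,215:275]>40).sum()))
left([586,-68.3,86.5],tgt_R(np.pi/4,.036,-1))
E
```

```text
t: 8.73
ee_pos: [583.8, -67.5, 85.4]
eef_rot: [0.923, 0.018, -0.383, 0.006]
force: [-0.5, -0.4, -0.4]
gripper_width: 60.2
t: 9.15
ee_pos: [508.3, -70.1, 159.5]
eef_rot: [0.923, 0.018, -0.384, 0.006]
force: [0.2, 0.7, 2.2]
gripper_width: 66.0
t: 9.57
ee_pos: [499.2, -70.6, 169.1]
eef_rot: [0.923, 0.018, -0.384, 0.006]
force: [0.4, -0.1, 0.1]
gripper_width: 66.0
side [294 159  10   8  54] [[614.0, -190.0, 104.0], [625.0, -173.0, 111.0], [641.0, -162.0, 119.0]]
side [295 184  10   8  58] [[561.0, -75.0, 105.0], [570.0, -60.0, 112.0], [585.0, -49.0, 118.0]]
side [266 202  12  10  76] [[605.0, 39.0, 105.0], [620.0, 56.0, 113.0], [636.0, 66.0, 119.0]]
side changed px in housing/cover nests 0
top [378 152  11  13 119] [[611.0, -195.0, 105.0], [626.0, -180.0, 115.0], [646.0, -167.0, 122.0]]
top [300 157  10  13 115] [[604.0, 34.0, 105.0], [618.0, 48.0, 115.0], [636.0, 60.0, 122.0]]
top [339 172  12  12 131] [[558.0, -84.0, 105.0], [573.0, -67.0, 115.0], [589.0, -52.0, 123.0]]
top changed px in housing/cover nests 0
t 9.67 p [499.2 -70.5 169.1] F [-0.2 -0.4  0.9] g 65.8 q [-0.72 -0.59  2.51  0.78  0.77  0.36]
shift left(tool) [119.8   1.4  -3.3] turn left [-0.001  0.003  0.004]
```

View pics/side4.png

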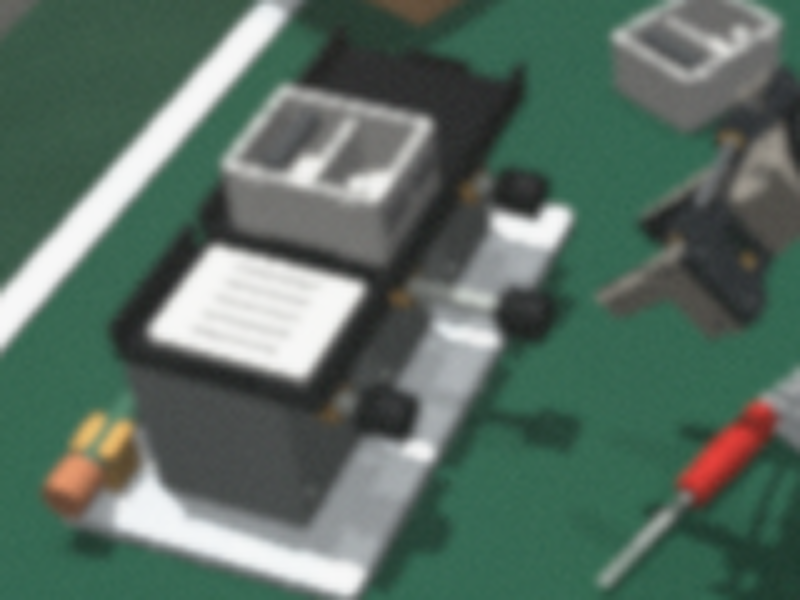

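View pics/top4.png

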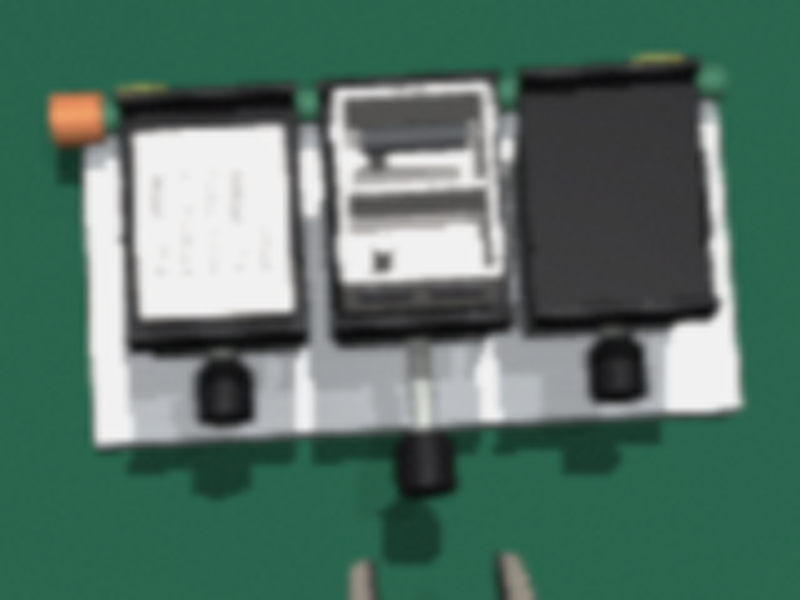

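The middle head (425,463 in the top crop) now stands at x 558–589, against 607–640 at home, so it is about 50 mm out and held. The other two are home, the housing and cover show no changed pixels, and the gripper is clear.

```bash
python3 -c "
from rig import bot
print(bot.finish_job())"
```

```text
the job is handed in; nothing more can be done
None
```

The job is done and handed in at about 9.7 s of the 51 s allowed. No verdict came back.

- **Push:** I pushed the right knob (empty nest), which had been left out, fully home until it hit its stop. In the pictures its head moved back about 50 mm, into line with the other two.
- **Pull:** I then gripped the middle knob, below the housing, and pulled it about 50 mm to its out stop. After I let go, it stayed out.
- **Last checks:** The left knob (below the cover) and the right knob read home in both views. Both camera views showed no changed pixels around the housing and cover, and the gripper was clear with no force on it. I did not do a before-and-after comparison of the other items on the bench, but the fingers stayed clear of them.
- **Forces:** The fingertips reached about 50 N against the home stop and 54 N against the out stop. Both were finger contact only, below the 120 N wrist limit.

No check failed or disagreed.

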